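# Find the empty bay of the block store and push its lid open

## Task

Three bays of the blue block store are full and hold their white lids up; one is empty. Press gently on the ribbed pads of the lids to find the one that rocks, then push its ribbed end down until that lid stands steeply open, at least 50 degrees, so that the bay can be filled. Use the fingertips only, grasp or lift nothing (do not pull the lid up by its raised back end), and leave the cup, the jar and the tape roll where they are.

Things in the scene. Friction and masses are not known exactly. Their poses are not given: they have to be found in the camera images.
- store: Blue block store fixed to the desk, 96 (x) by 252 (y) by 85 mm high: four bays side by side along its y, each under one of four identical white lids flush in its open top (lid tops 85 mm high). Walls 4 mm; bays 88 by 58 mm inside, floor 6 mm up. Origin: centre of underside; x from its front (paper cards, robot side) to its back. Which bay is empty varies and cannot be seen.
- lid_1 (a joint): Tipping angle of the leftmost (largest y) white lid, rad: 0 flush, grows as the ribbed front end goes down and the back end up; stop at 1.3. Stiff hinge: it stays where it is left. Over the empty bay it turns under about 2 N on the pad; over a full bay the contents hold it and it gives under about 1 mm. It cannot tip the other way.
- lid_1_pad (a point): Centre of the grey ribbed finger pad on the top face of the leftmost (largest y) lid (84 mm from front to back, 54 mm wide, 6 mm thick), 18 mm behind the lid's front edge and 34 mm in front of its pivot line; it moves with the lid. Axes as the store's while the lid is flush.
- lid_1_pivot (a point): Top face of the leftmost (largest y) lid right above its pivot line (which runs along the store's y, 3 mm below): 34 mm behind the pad's centre, 32 mm in front of the lid's back edge. Turns with the lid.
- lid_2 (a joint): Tipping angle of the second from the left white lid, rad: 0 flush, grows as the ribbed front end goes down and the back end up; stop at 1.3. Stiff hinge: it stays where it is left. Over the empty bay it turns under about 2 N on the pad; over a full bay the contents hold it and it gives under about 1 mm. It cannot tip the other way.
- lid_2_pad (a point): Centre of the grey ribbed finger pad on the top face of the second from the left lid (84 mm from front to back, 54 mm wide, 6 mm thick), 18 mm behind the lid's front edge and 34 mm in front of its pivot line; it moves with the lid. Axes as the store's while the lid is flush.
- lid_2_pivot (a point): Top face of the second from the left lid right above its pivot line (which runs along the store's y, 3 mm below): 34 mm behind the pad's centre, 32 mm in front of the lid's back edge. Turns with the lid.
- lid_3 (a joint): Tipping angle of the third from the left white lid, rad: 0 flush, grows as the ribbed front end goes down and the back end up; stop at 1.3. Stiff hinge: it stays where it is left. Over the empty bay it turns under about 2 N on the pad; over a full bay the contents hold it and it gives under about 1 mm. It cannot tip the other way.
- lid_3_pad (a point): Centre of the grey ribbed finger pad on the top face of the third from the left lid (84 mm from front to back, 54 mm wide, 6 mm thick), 18 mm behind the lid's front edge and 34 mm in front of its pivot line; it moves with the lid. Axes as the store's while the lid is flush.
- lid_3_pivot (a point): Top face of the third from the left lid right above its pivot line (which runs along the store's y, 3 mm below): 34 mm behind the pad's centre, 32 mm in front of the lid's back edge. Turns with the lid.
- lid_4 (a joint): Tipping angle of the rightmost white lid, rad: 0 flush, grows as the ribbed front end goes down and the back end up; stop at 1.3. Stiff hinge: it stays where it is left. Over the empty bay it turns under about 2 N on the pad; over a full bay the contents hold it and it gives under about 1 mm. It cannot tip the other way.
- lid_4_pad (a point): Centre of the grey ribbed finger pad on the top face of the rightmost lid (84 mm from front to back, 54 mm wide, 6 mm thick), 18 mm behind the lid's front edge and 34 mm in front of its pivot line; it moves with the lid. Axes as the store's while the lid is flush.
- lid_4_pivot (a point): Top face of the rightmost lid right above its pivot line (which runs along the store's y, 3 mm below): 34 mm behind the pad's centre, 32 mm in front of the lid's back edge. Turns with the lid.
- red_cup: Loose sample cup with a red cap, 60 mm across, 70 mm high, beside the left end of the store; origin at the centre of its underside. To be left alone.
- tape: Loose roll of cream tape lying flat, 66 mm across, 19 mm high, beside the right end of the store; origin at the centre of its underside. To be left alone.
- blue_jar: Small loose white jar with a blue cap, 28 mm across, 42 mm high, in front of the store; origin at the centre of its underside. To be left alone.

How it is judged:
By the outcome, as a careful person would: the job done as asked, in the order asked, and still so for the second after the job is handed in, with the robot touching nothing.
It also fails if it takes over 40 s, if anything falls off the work surface, if the arm or the gripper's body presses on something with over 40 N, if the wrist force passes 120 N, or if a joint passes its speed limit or range.

## Robot

A 6-joint arm with a two-finger parallel gripper is mounted at the origin on a cart in front of the work surface, level with it; the furniture and walls round the work are solid. World frame = base frame: x ahead of the robot, y to its left, z up, the work surface at z = 0. Lengths are in m, angles in rad, forces in N, time in s.
With the tool pointing down it reaches from about 0.375 to 0.975 m from the base axis. Payload 3.8 kg.
Tool frame: the origin (TCP) lies at the very end of the fingers, on their centre line; the grasp point (between the pads) lies 19 mm behind it; z points along the fingers, y is the line along which they close (so a half turn about z gives the same grasp; the last joint's range is limited). The gripper opens to 85 mm and grips with 20 to 120 N. Pads are 22 mm wide; open, the fingers measure 114 mm over their backs; the gripper's body (76 mm by 85 mm) begins 54 mm behind the grasp point. The pads swing forward as they close: fully open they stand 13 mm farther back than shut.
Start: joints at [1.299, 0.264, 1.604, -0, 1.274, -0.037], TCP at [0.157, 0.656, 0.231] pointing down, gripper open.
Joint ranges: [-2.63, 2.63], [-0.94, 2.18], [0.31, 2.57], [-1.31, 4.45], [0, 2.66], [-2.55, 2.55]. Speed limits (rad/s): [2.57, 2.57, 3.14, 3.14, 3.14, 3.14].

## Interface

Orientations are given as a rotation vector (axis times angle).
In Python, from workcell import read_state, read_camera, calibration, finish_job gives the robot as it stands.
- The arm moves only by the tool step_arm, never from a script. Its argument "commands" is a list of rows, each an object of numbers: "fingers": the gripper's target within -1 to 1 (shut at 1, half-way at 0, fully open at -1); "dx", "dy", "dz": the shift along the tool's x, y, z in m; "roll": the turn about the tool's z in degrees. In form: [{"fingers": .., "dx": .., "dy": .., "dz": .., "roll": ..}, ...]. A call has 1 to 8 rows; each row is the pose to reach, as a shift and turn from the pose commanded when the call began, along the tool's axes at that moment; what a row does not reach only later rows make up. A row lasts 1/8 s, in which the tool goes at most 62.5 mm and 10.7 degrees, less where a joint would pass 70% of its speed; a pose out of reach is approached as far as the arm can. A call with a gripper value outside its range is refused whole. The fingers move at their own pace and stop on an object; "squeeze" is the grip in N (left out, the last holds). Time passes only in rows, so rows that repeat a pose let the fingers close. It gives the time, the measured TCP pose, the force, the opening and the grip force at its end, in the units of the state.
- read_state(): the state, without advancing time (a new reading comes with each control period).
- read_camera(name): name is "scene" or "top" or "wrist"; returns (picture, depth): 384x512x3 uint8, blue, green, red; 384x512 float32, m along the optical axis (not along the pixel's ray), 0 where there is no reading.
- calibration(name): a dict with "intrinsics" (3x3 intrinsics, pixels), "world_to_cam" (4x4, takes a point from world to camera coordinates). Camera axes: x right, y up, looking along -z (the intrinsics and any distortion apply to the point x, -y, -z); pixel columns grow to the right and rows downward; lengths in m; the calibration is good to about 2 mm. The wrist camera is an equidistant fisheye: a pixel r from the principal point sees the ray r / f radians off the axis. A picture is of the moment at which its call begins: read the wrist's pose just before it. calibration takes no time and is no camera call; for the wrist camera it gives the pose at the moment of the call.
- finish_job(): hands the job in; it is judged then, once.
The state is a dict: "time": time; "q": joint angles; "joint_vel": joint speeds; "joint_torque": joint torques, N m; "tool_pos": TCP position; "tcp_rot": TCP orientation; "wrist_force": force on the tool from outside, world axes, zero at the start; "torque": the same for the moment, N m; "width": opening from 0.0 (shut) to 1.0 (fully open); "grip_force": force on a finger pad.
Only numpy, scipy, OpenCV 4.12 (cv2) and the standard library are available. Lean on these libraries where they do the work, as an engineer would, in place of code of your own. Each camera call takes 0.05 s, during which the arm holds its last target. There are 200 camera calls.

## Working session

There is one attempt and no reset: what is moved stays moved. The work goes in short steps, Python scripts to look and compute and a tool call to move; the robot and the scene stay as the last step left them, time stands still between calls to the robot, and variables do not carry over. Pictures are saved under pics/ and viewed, at most 10 in all, crops included, and the job is handed in when it is done.

Besides the shell and the picture viewer there is one more tool, called after "Call:" as a command line: name --argument value ..., lists and objects as JSON in quotes. step_arm: Moves the arm, as the interface text tells. Its arguments: {"type":"object","properties":{"commands":{"type":"array","items":{"type":"object","properties":{"fingers":{"type":"number"},"dx":{"type":"number"},"dy":{"type":"number"},"dz":{"type":"number"},"roll":{"type":"number"}}}},"squeeze":{"type":"number"}},"required":["commands"]}

```bash
mkdir -p pics
python3 - <<'E'
from workcell import *
import cv2,numpy as np
s=read_state();print({k:np.round(s[k],3) for k in s})
a,d=read_camera("top");b,e=read_camera("scene")
cv2.imwrite("pics/top.png",a);cv2.imwrite("pics/scene.png",b);np.save("top_d.npy",d)
c=calibration("top");print(c)
E
```

```text
{'time': np.float64(0.0), 'q': array([ 1.299,  0.265,  1.605, -0.   ,  1.274, -0.037]), 'joint_vel': array([-0.001, -0.   ,  0.   , -0.001,  0.001,  0.002]), 'joint_torque': array([-2.0000e-03, -5.1511e+01, -3.6730e+01, -0.0000e+00,  1.3000e-02,
       -0.0000e+00]), 'tool_pos': array([0.157, 0.656, 0.23 ]), 'tcp_rot': array([-3.68e-01, -3.12e+00,  3.00e-03]), 'wrist_force': array([-0.403, -0.155,  0.657]), 'torque': array([0.035, 0.009, 0.059]), 'grip_force': np.float64(0.0), 'width': np.float64(1.003)}
{'intrinsics': array([[466.48676647,   0.        , 261.08647006],
       [  0.        , 466.48676647, 191.48435294],
       [  0.        ,   0.        ,   1.        ]]), 'world_to_cam': array([[-0.00715804, -0.99982549, -0.01725547,  0.17578442],
       [ 0.99591503, -0.00868119,  0.08987704, -0.47764621],
       [-0.09001116, -0.01654164,  0.99580338, -1.16717757],
       [ 0.        ,  0.        ,  0.        ,  1.        ]])}
```

View pics/top.png

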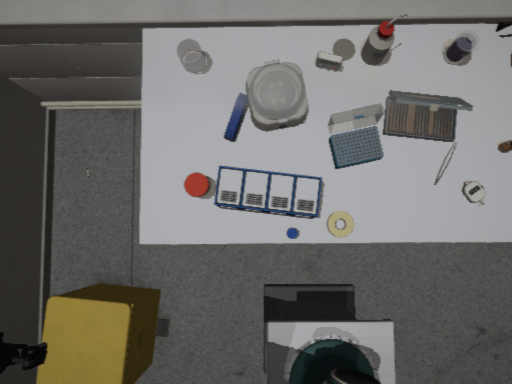

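View pics/scene.png

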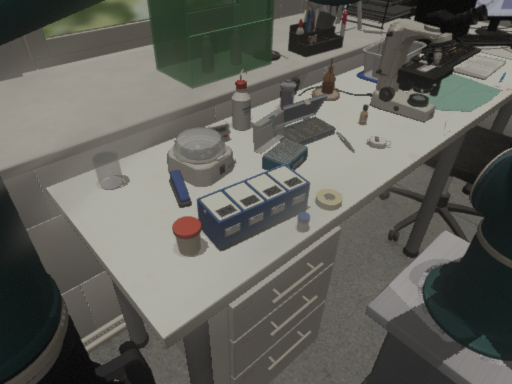

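The top view shows the store at about (216,167)–(322,217), with grey pads near (228,198), (253,203), (279,206) and (305,209). The cup is at (197,185), the jar at (292,233) and the tape at (341,224).

```bash
cat > h.py <<'E'
import numpy as np,cv2
from workcell import *
def ray(c,uv,z):
    K,T=c["intrinsics"],np.array(c["world_to_cam"]);R,t=T[:3,:3],T[:3,3]
    d=R.T@np.array([(uv[0]-K[0,2])/K[0,0],-(uv[1]-K[1,2])/K[1,1],-1]);o=-R.T@t
    return o+d*(z-o[2])/d[2]
E
python3 - <<'E'
from h import *
a=cv2.imread("pics/top.png");c=calibration("top")
hsv=cv2.cvtColor(a,cv2.COLOR_BGR2HSV)
roi=np.zeros(a.shape[:2],np.uint8);cv2.fillPoly(roi,[np.array([[219,168],[320,178],[317,215],[216,206]])],255)
w=((hsv[...,2]>140)&(hsv[...,1]<60)).astype(np.uint8)*255&roi
blue=((hsv[...,1]>110)&(abs(hsv[...,0].astype(int)-112)<15)).astype(np.uint8)
blue[:160]=0;blue[222:]=0;blue[:,:205]=0;blue[:,325:]=0
w=cv2.morphologyEx(w,cv2.MORPH_CLOSE,np.ones((3,3)))
n,l,st,ce=cv2.connectedComponentsWithStats(w)
for i in range(1,n):
    if st[i,4]<100: continue
    r=cv2.minAreaRect(np.argwhere(l==i)[:,::-1].astype(np.float32))
    print(st[i],ce[i].round(1),np.round(r[0],1),np.round(r[1],1),round(r[2],1))
    print(ray(c,r[0],.085).round(4),[ray(c,p,.085)[:2].round(3).tolist() for p in cv2.boxPoints(r)])
r=cv2.minAreaRect(np.argwhere(blue)[:,::-1].astype(np.float32));print(r)
# pads dark
g=((hsv[...,2]<150)&(hsv[...,1]<70)).astype(np.uint8)*255&roi
n,l,st,ce=cv2.connectedComponentsWithStats(g)
for i in range(1,n):
    if st[i,4]>20: print("pad",st[i],ce[i].round(1),ray(c,ce[i],.085).round(4))
for nm,p,z in (("jar",(292,233),.042),("tape",(341,224),.019),("cup",(197,185),.07)): print(nm,ray(c,p,z).round(3))
E
```

```text
[218 169  24  36 548] [229.9 183.3] [229.5 186.3] [21.  33.9] 7.1
[0.4868 0.2473 0.085 ] [[0.449, 0.278], [0.531, 0.268], [0.524, 0.217], [0.443, 0.227]]
[243 172  25  36 545] [255.3 186.1] [254.9 189.2] [21.1 33.9] 6.8
[0.4792 0.1858 0.085 ] [[0.442, 0.216], [0.523, 0.206], [0.517, 0.155], [0.435, 0.166]]
[269 175  24  36 547] [280.7 189.1] [280.4 192.1] [21.2 33.9] 6.7
[0.4714 0.1242 0.085 ] [[0.434, 0.155], [0.516, 0.144], [0.509, 0.094], [0.428, 0.104]]
[294 178  25  36 550] [306.4 192.1] [306.2 195.1] [21.6 34. ] 6.3
[0.4636 0.0622 0.085 ] [[0.426, 0.093], [0.508, 0.083], [0.501, 0.031], [0.42, 0.042]]
((267.78070068359375, 191.48614501953125), (103.21156311035156, 40.055694580078125), 6.632514476776123)
pad [216 168  28  38 124] [229.6 188.7] [0.4809 0.2473 0.085 ]
pad [242 171  27  38 131] [254.9 189.6] [0.4781 0.1859 0.085 ]
pad [267 174  27  38 132] [280.1 192.8] [0.47   0.1251 0.085 ]
pad [293 177  27  38 134] [305.6 195.6] [0.4624 0.0636 0.085 ]
pad [220 190  17  13 185] [228.2 196. ] [0.4632 0.2506 0.085 ]
pad [245 193  18  13 194] [253.9 199. ] [0.4553 0.1883 0.085 ]
pad [271 196  18  13 190] [279.3 201.9] [0.4478 0.1272 0.085 ]
pad [297 199  18  13 191] [305.1 204.9] [0.4401 0.0652 0.085 ]
pad [216 205  22   4  30] [226.1 206.7] [0.4374 0.2556 0.085 ]
jar [0.373 0.096 0.042]
tape [ 0.395 -0.03   0.019]
cup [0.492 0.329 0.07 ]
```

```bash
cat >> h.py <<'E'
from scipy.spatial.transform import Rotation as Ro
UX=np.array([.992,-.124,0]);UY=np.array([.124,.992,0])
P=[np.array(p) for p in ((.463,.2505,.085),(.4555,.1885,.085),(.4475,.127,.085),(.440,.065,.085))]
def shift(t):
    s=read_state();R=Ro.from_rotvec(s["tcp_rot"]).as_matrix()
    y=R[:,1];a=np.degrees(np.arctan2(UY[1],UY[0])-np.arctan2(y[1],y[0]))
    print("t",s["time"],"pos",np.round(s["tool_pos"],4),"shift",np.round(R.T@(np.array(t)-s["tool_pos"]),4),"roll",round(-a,1),"F",np.round(s["wrist_force"],2))
E
python3 -c "
from h import *
shift(P[0]+[0,0,.055])"
```

```text
t 0.1 pos [0.1568 0.6558 0.2301] shift [-0.3921 -0.3228  0.0907] roll -6.3 F [ 0.56  0.1  -0.24]
```

Call:
step_arm --commands '[{"fingers": 1, "dx": -0.05, "dy": -0.04, "dz": 0, "roll": -2}, {"fingers": 1, "dx": -0.09, "dy": -0.075, "dz": 0, "roll": -6.3}, {"fingers": 1, "dx": -0.14, "dy": -0.115, "dz": 0, "roll": -6.3}, {"fingers": 1, "dx": -0.18, "dy": -0.15, "dz": 0, "roll": -6.3}, {"fingers": 1, "dx": -0.23, "dy": -0.19, "dz": 0, "roll": -6.3}, {"fingers": 1, "dx": -0.28, "dy": -0.23, "dz": 0, "roll": -6.3}, {"fingers": 1, "dx": -0.33, "dy": -0.27, "dz": 0, "roll": -6.3}, {"fingers": 1, "dx": -0.392, "dy": -0.323, "dz": 0.02, "roll": -6.3}]' --squeeze 20

```text
time: 1.1
tool_pos: [0.45, 0.2702, 0.2181]
tcp_rot: [0.196, 3.133, 0.002]
wrist_force: [0.9, 1.3, 0.8]
width: 0.003
grip_force: 0.0
```

```bash
python3 -c "
from h import *
shift(P[0]+[0,0,.03])"
```

```text
t 1.1 pos [0.45   0.2702 0.2181] shift [-0.0151 -0.0181  0.1031] roll -0.0 F [0.87 1.3  0.81]
```

Call:
step_arm --commands '[{"fingers": 1, "dx": 0, "dy": 0, "dz": 0.0}, {"fingers": 1, "dx": 0, "dy": 0, "dz": 0.05}, {"fingers": 1, "dx": 0, "dy": 0, "dz": 0.08}, {"fingers": 1, "dx": 0, "dy": 0, "dz": 0.08}, {"fingers": 1, "dx": 0, "dy": 0, "dz": 0.08}]'

```text
invalid input
```

```bash
python3 -c "
from h import *
shift(P[0])
cv2.imwrite('pics/w1.png',read_camera('wrist')[0])"
```

```text
t 1.1 pos [0.45   0.2702 0.2181] shift [-0.0151 -0.0182  0.1331] roll -0.0 F [0.87 1.3  0.81]
```

View pics/w1.png

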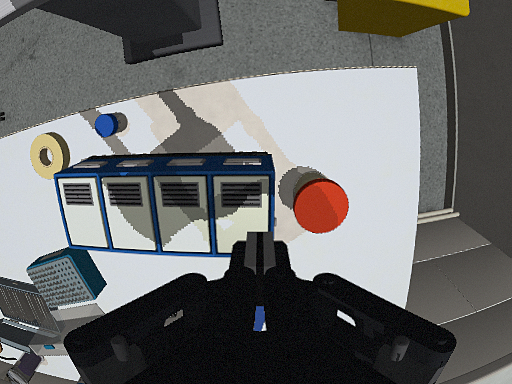

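The wrist view shows the shut fingers at about (262,245), and lid 1's pad at (242,193), ahead of them. The last move was refused because the rows need all five fields.

Call:
step_arm --commands '[{"fingers": 1, "dx": 0, "dy": 0, "dz": 0.0, "roll": 0}, {"fingers": 1, "dx": 0, "dy": 0, "dz": 0.05, "roll": 0}, {"fingers": 1, "dx": 0, "dy": 0, "dz": 0.09, "roll": 0}, {"fingers": 1, "dx": 0, "dy": 0, "dz": 0.09, "roll": 0}, {"fingers": 1, "dx": 0, "dy": 0, "dz": 0.09, "roll": 0}]'

```text
time: 1.78
tool_pos: [0.4486, 0.273, 0.1286]
tcp_rot: [0.194, 3.134, 0.002]
wrist_force: [-0.0, 0.7, 0.9]
width: -0.003
grip_force: 0.0
```

```bash
python3 -c "
from h import *
shift(P[0])
cv2.imwrite('pics/w2.png',read_camera('wrist')[0])"
```

```text
t 1.775 pos [0.4486 0.273  0.1286] shift [-0.017  -0.0206  0.0436] roll 0.1 F [-0.04  0.72  0.94]
```

View pics/w2.png

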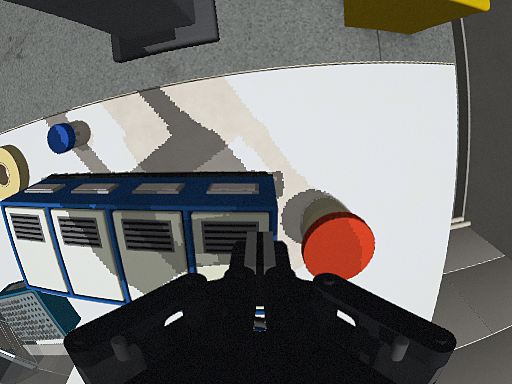

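The fingers, at about (260,245), are to the right of and behind lid 1's pad at (235,237). This agrees with the computed offset, so I'll apply it.

Call:
step_arm --commands '[{"fingers": 1, "dx": -0.017, "dy": -0.0205, "dz": 0.02, "roll": 0}, {"fingers": 1, "dx": -0.017, "dy": -0.0205, "dz": 0.038, "roll": 0}, {"fingers": 1, "dx": -0.017, "dy": -0.0205, "dz": 0.038, "roll": 0}]'

```text
time: 2.2
tool_pos: [0.4618, 0.2492, 0.0887]
tcp_rot: [-0.197, -3.134, 0.001]
wrist_force: [-1.1, 0.5, -0.4]
width: 0.006
grip_force: 0.0
```

Call:
step_arm --commands '[{"fingers": 1, "dx": 0, "dy": 0, "dz": 0.003, "roll": 0}, {"fingers": 1, "dx": 0, "dy": 0, "dz": 0.006, "roll": 0}, {"fingers": 1, "dx": 0, "dy": 0, "dz": 0.006, "roll": 0}]'

```text
time: 2.58
tool_pos: [0.4632, 0.2499, 0.0847]
tcp_rot: [0.195, 3.134, 0.002]
wrist_force: [-2.2, -0.4, 5.7]
width: -0.002
grip_force: 2.9
```

Call:
step_arm --commands '[{"fingers": 1, "dx": 0, "dy": 0, "dz": 0.003, "roll": 0}, {"fingers": 1, "dx": 0, "dy": 0, "dz": 0.003, "roll": 0}, {"fingers": 1, "dx": 0, "dy": 0, "dz": 0.003, "roll": 0}]'

```text
time: 2.95
tool_pos: [0.4632, 0.25, 0.0845]
tcp_rot: [0.195, 3.134, 0.002]
wrist_force: [-9.8, -3.1, 24.5]
width: -0.004
grip_force: 12.1
```

Lid 1 is firm (24 N with no give). Next is lid 2.

Call:
step_arm --commands '[{"fingers": 1, "dx": 0, "dy": 0, "dz": -0.02, "roll": 0}, {"fingers": 1, "dx": 0, "dy": -0.03, "dz": -0.02, "roll": 0}, {"fingers": 1, "dx": 0, "dy": -0.062, "dz": -0.02, "roll": 0}, {"fingers": 1, "dx": 0, "dy": -0.062, "dz": -0.02, "roll": 0}, {"fingers": 1, "dx": 0, "dy": -0.062, "dz": -0.008, "roll": 0}, {"fingers": 1, "dx": 0, "dy": -0.062, "dz": -0.003, "roll": 0}, {"fingers": 1, "dx": 0, "dy": -0.062, "dz": -0.001, "roll": 0}, {"fingers": 1, "dx": 0, "dy": -0.062, "dz": -0.001, "roll": 0}]'

```text
time: 3.95
tool_pos: [0.455, 0.1883, 0.0845]
tcp_rot: [-0.194, -3.134, 0.001]
wrist_force: [-11.0, -5.0, 29.7]
width: 0.002
grip_force: 14.6
```

Lid 2 is firm as well. Lid 3 next, pressing a little less.

Call:
step_arm --commands '[{"fingers": 1, "dx": 0, "dy": 0, "dz": -0.02, "roll": 0}, {"fingers": 1, "dx": 0, "dy": -0.03, "dz": -0.02, "roll": 0}, {"fingers": 1, "dx": 0, "dy": -0.062, "dz": -0.02, "roll": 0}, {"fingers": 1, "dx": 0, "dy": -0.062, "dz": -0.02, "roll": 0}, {"fingers": 1, "dx": 0, "dy": -0.062, "dz": -0.008, "roll": 0}, {"fingers": 1, "dx": 0, "dy": -0.062, "dz": -0.003, "roll": 0}, {"fingers": 1, "dx": 0, "dy": -0.062, "dz": -0.001, "roll": 0}, {"fingers": 1, "dx": 0, "dy": -0.062, "dz": -0.001, "roll": 0}]'

```text
time: 4.95
tool_pos: [0.4468, 0.1269, 0.0845]
tcp_rot: [-0.194, -3.133, 0.001]
wrist_force: [-9.9, -2.7, 25.5]
width: 0.001
grip_force: 12.8
```

Lid 3 is firm too, which leaves lid 4. I'll press it to confirm.

Call:
step_arm --commands '[{"fingers": 1, "dx": 0, "dy": 0, "dz": -0.02, "roll": 0}, {"fingers": 1, "dx": 0, "dy": -0.03, "dz": -0.02, "roll": 0}, {"fingers": 1, "dx": 0, "dy": -0.062, "dz": -0.02, "roll": 0}, {"fingers": 1, "dx": 0, "dy": -0.062, "dz": -0.02, "roll": 0}, {"fingers": 1, "dx": 0, "dy": -0.062, "dz": -0.008, "roll": 0}, {"fingers": 1, "dx": 0, "dy": -0.062, "dz": -0.003, "roll": 0}, {"fingers": 1, "dx": 0, "dy": -0.062, "dz": -0.001, "roll": 0}, {"fingers": 1, "dx": 0, "dy": -0.062, "dz": -0.001, "roll": 0}]'

```text
time: 5.95
tool_pos: [0.4392, 0.0649, 0.0828]
tcp_rot: [-0.195, -3.135, 0.0]
wrist_force: [0.4, -0.6, -0.6]
width: 0.006
grip_force: 0.0
```

Lid 4 rocks: it gave 2 mm under almost no force. I'll push down, then sweep toward its pivot.

Call:
step_arm --commands '[{"fingers": 1, "dx": 0, "dy": 0, "dz": 0.005, "roll": 0}, {"fingers": 1, "dx": 0, "dy": 0, "dz": 0.011, "roll": 0}, {"fingers": 1, "dx": -0.001, "dy": 0, "dz": 0.017, "roll": 0}, {"fingers": 1, "dx": -0.002, "dy": 0, "dz": 0.022, "roll": 0}, {"fingers": 1, "dx": -0.004, "dy": 0, "dz": 0.027, "roll": 0}, {"fingers": 1, "dx": -0.006, "dy": 0, "dz": 0.031, "roll": 0}, {"fingers": 1, "dx": -0.008, "dy": 0, "dz": 0.032, "roll": 0}, {"fingers": 1, "dx": -0.008, "dy": 0, "dz": 0.032, "roll": 0}]'

```text
time: 6.95
tool_pos: [0.4467, 0.0635, 0.0505]
tcp_rot: [-0.196, -3.134, 0.0]
wrist_force: [-1.7, -0.5, -0.4]
width: 0.002
grip_force: 0.6
```

```bash
python3 -c "
from h import *
shift(P[3])
w=read_camera('scene')[0]
cv2.imwrite('pics/s2.png',cv2.resize(w[150:260,170:350],None,fx=4,fy=4))"
```

```text
t 6.95 pos [0.4467 0.0635 0.0505] shift [ 0.0068  0.0007 -0.0345] roll -0.0 F [-1.69 -0.46 -0.44]
```

View pics/s2.png

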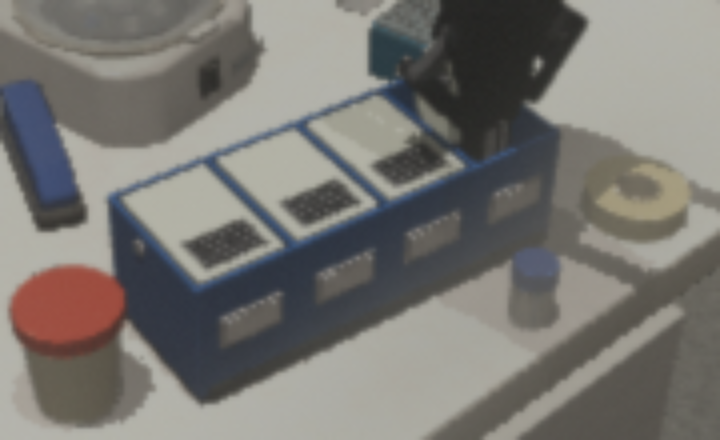

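The fingers are in bay 4 at about (485,130), with the lid tipped behind them and the other three lids flush. I'll withdraw and measure.

Call:
step_arm --commands '[{"fingers": 1, "dx": 0.004, "dy": 0, "dz": -0.01, "roll": 0}, {"fingers": 1, "dx": 0.006, "dy": 0, "dz": -0.04, "roll": 0}, {"fingers": 1, "dx": 0.006, "dy": 0, "dz": -0.08, "roll": 0}, {"fingers": 1, "dx": 0.006, "dy": 0, "dz": -0.13, "roll": 0}, {"fingers": 1, "dx": 0.006, "dy": 0.05, "dz": -0.15, "roll": 0}, {"fingers": 1, "dx": 0.006, "dy": 0.1, "dz": -0.15, "roll": 0}, {"fingers": 1, "dx": 0.006, "dy": 0.15, "dz": -0.15, "roll": 0}, {"fingers": 1, "dx": 0.006, "dy": 0.15, "dz": -0.15, "roll": 0}]'

```text
time: 8.0
tool_pos: [0.4606, 0.2161, 0.2026]
tcp_rot: [0.189, 3.134, 0.003]
wrist_force: [-0.2, -1.0, -0.0]
width: 0.002
grip_force: 0.0
```

Run:
```python
from h import *
s=read_state();print(s["time"],s["tool_pos"],s["wrist_force"])
w,d=read_camera('scene');cv2.imwrite('pics/s3.png',cv2.resize(w[150:260,170:350],None,fx=4,fy=4))
c=calibration('scene');K=c["intrinsics"];T=np.array(c["world_to_cam"])
v,u=np.mgrid[150:260,170:350];z=d[150:260,170:350]
X=np.stack([(u-K[0,2])/K[0,0]*z,-(v-K[1,2])/K[1,1]*z,-z],-1)
W=(X-T[:3,3])@T[:3,:3]
r=W-P[3];x=r@UX;y=r@UY;h=r[...,2]
m=(abs(y)<.022)&(x>-.02)&(x<.06)&(h>.006)&(h<.05)&(z>0)
a=np.c_[x[m],h[m]];print(len(a))
if len(a)>5:
    cc=a-a.mean(0);e=np.linalg.svd(cc)[2][0];print(np.degrees(np.arctan2(e[1],e[0])),a.mean(0),a.min(0),a.max(0))
```

```text
8.0 [0.4605629  0.21607129 0.20256762] [-0.1859087  -1.03253052 -0.02606544]
139
-117.03497481050663 [0.0383919  0.01604898] [0.03262137 0.0060401 ] [0.04658586 0.02667904]
```

View pics/s3.png

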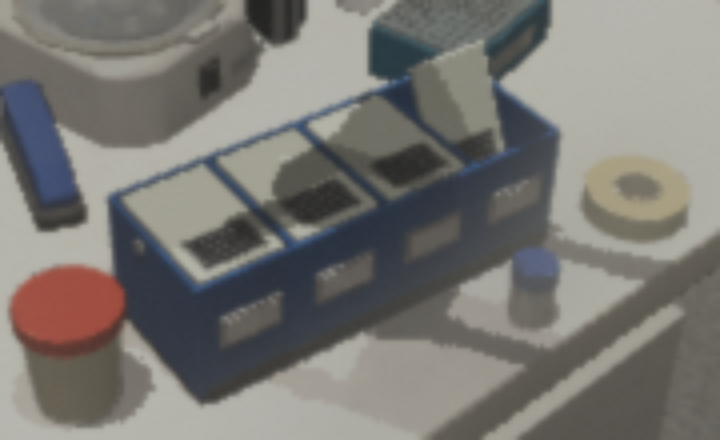

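Lid 4 stands open at about 63°, with its top edge at (460,50). The other lids are flush, the cup, jar and tape haven't moved, and the arm is clear.

```bash
python3 -c "
from workcell import *
print(finish_job())"
```

```text
the job is handed in; nothing more can be done
None
```

The rightmost lid (lid 4) was the one that rocked; I pushed it open to about 63° by the depth camera, left the cup, jar and tape roll where they were, and handed the job in.

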